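# Moisture check of a spindle blank

## Robot

A 7-joint arm with a two-finger parallel gripper is mounted at the origin on a cart in front of the work surface, level with it; the furniture and walls round the work are solid. World frame = base frame: x ahead of the robot, y to its left, z up, the work surface at z = 0. Lengths are in m, angles in rad, forces in N, time in s.
With the tool pointing down it reaches from about 0.4 to 0.85 m from the base axis. Payload 6.9 kg.
Tool frame: the origin (TCP) lies midway between the tips of the shut fingers; the grasp point (between the pads) lies behind it (ctrl.pinch_z is the z of the grasp point in the tool frame, in m); z points along the fingers, y is the line along which they close (so a half turn about z gives the same grasp; the last joint's range is limited). The gripper opens to 85 mm and grips with 20 to 120 N. Pads are 22 mm wide; open, the fingers measure 114 mm over their backs; the gripper's body (76 mm by 85 mm) begins 54 mm behind the grasp point. The pads swing forward as they close: fully open they stand 13 mm farther back than shut.
Start: joints at [1.266, 0.507, -0.238, 1.5, 0.126, 1.149, -0.155], TCP at [0.249, -0.573, 0.231] pointing down, gripper open.
Joint ranges: [-3.08, 3.08], [-0.24, 2.05], [-1.43, 1.35], [0, 2.5], [-1.52, 4.66], [0.17, 1.96], [-2.89, 2.89]. Speed limits (rad/s): [2.39, 2.39, 3.14, 3.14, 3.14, 3.14, 3.14].

## Interface

Orientations are given as a unit quaternion [w, x, y, z].
In Python, from station import ctrl, get_state, vision, ticket, models gives the robot as it stands. Calls block until the motion is done:
- ctrl.movep(position, orientation): joint-space move of the TCP to a pose.
- ctrl.movel(position, frame=None, max_speed=0.15): straight line of the TCP; frame=None keeps the orientation; max_speed is the mean speed in m/s.
- ctrl.set_joints(angles): joint-space move.
- ctrl.ungrasp() and ctrl.close_gripper(force=None): open the fingers fully, or close them until they stop; force is the grip in N (None keeps the last).
- ctrl.pause(seconds).
- ctrl.ik(position, orientation): joint angles nearest the present ones, or None.
- get_state(): the state.
- vision.grab_frame(name): name is "side" or "top"; returns (picture, depth): 480x640x3 uint8, blue, green, red; 480x640 float32, m along the optical axis (not along the pixel's ray), 0 where there is no reading.
- vision.camera_info(name): a dict with "mtx" (3x3 intrinsics, pixels), "R" (3x3) and "t" (3): a world point X has camera coordinates R X + t. Camera axes: x right, y down, z forward; pixel columns grow to the right and rows downward; lengths in m; the calibration is good to about 2 mm. A picture is of the moment at which its call begins. camera_info takes no time and is no camera call.
A pose or a line that the arm cannot do raises ctrl.Unreachable and nothing moves.
- ticket.close_job(): hands the job in; it is judged then, once.
Trained networks look in the newest picture that a camera, given by its name, has taken for a name from the list of things; names that differ only in an ending like _2 or _b are one class to them, and where a whole thing is asked for, a point or a joint stands for the part that bears it (a point fixed in the world has none). Each returns a list of dicts, best first, with "p" (0 to 1); they miss things now and then, are a little off and sometimes report something else, mostly with a low value. They report only what shows in the picture. A call takes as long as a camera call. They do not tell look-alikes from the thing itself.
- models.recognise(camera, target): "point" ([column, row] in pixels, amid what is visible of it).
- models.masks_of(camera, target): "mask" (480x640 bool, what is visible of it) and "point" ([column, row] in pixels, amid what is visible of it).
The state is a dict: "time": time; "qpos": joint angles; "qd": joint speeds; "tau": joint torques, N m; "tcp_pos": TCP position; "eef_rot": TCP orientation; "contact_force": force on the tool from outside, world axes, zero at the start; "wrist_torque": the same for the moment, N m; "width": finger opening in m; "gripper_force": force on a finger pad.
Only numpy, scipy, OpenCV 4.12 (cv2) and the standard library are available. Lean on these libraries where they do the work, as an engineer would, in place of code of your own. Each camera call takes 0.05 s, during which the arm holds its last target. There are 200 camera calls.

## Task

Check the moisture of the pale spindle blank with the green waxed ends: first lay it gently in both notches of the dark wooden cradle, pencilled ring up and midway between the two battens, so that there is only air under the spot, and let go of it. Then draw the yellow moisture meter out of its stand and hold it upright with its two brass contacts on the blank, one either side of the ring's centre and in line with the grain (the blank's length), pressing lightly so that the sprung contact head goes about half-way in and not to its stop. Finish while still holding the meter there, and leave everything else on the table where it is.

Things in the scene. Friction and masses are not known exactly. Their poses are not given: they have to be found in the camera images.
- blank: The spindle blank to be checked: a squared bar of pale wood with green waxed ends, 200 mm long (its x, along the grain), 44 mm wide (y) and 44 mm high (z), about 0.26 kg, lying on the table with a pencilled ring on its upper face. Origin: centre of its underside.
- ring_mark (a point): Centre of the pencilled ring (18 mm across, with a small cross inside) on the blank's upper face, 44 mm above the underside, on the centre line, 20 mm from the middle of the blank towards its +x end.
- cradle: Dark wooden cradle fixed to the table, 150 (x) x 100 (y) x 50 mm high: two battens across it at x = -55 and +55 mm, 22 mm thick, each notched in its top; only two 10 mm high side rails between them. Notch: 20 mm deep, its floor level, 48 mm wide, 30 mm above the table; 62 mm wide at the top. A blank lying along x in both has its top at 74 mm. Origin: centre of underside, midway between battens.
- cradle_mid (a point): Point midway between the two battens, level with the notch floors, 30 mm above the table.
- meter: Wood moisture meter: yellow case 26 mm thick (x), 46 mm wide (y), 105 mm tall (z, up), 0.15 kg, display on its -x face, ribbed rubber on its narrow y sides; grip its upper half there (46 mm) or across the 26 mm. Stands upright in its stand at first. Origin: centre of the case's underside. Under the case is the sprung contact head with two brass contacts in line along y.
- meter_tip (a point): Point midway between the feet of the two brass contacts (each 6 mm across, 22 mm apart in line along the meter's y). It moves with the sprung head: 22 mm below the case's underside when the head is out.
- meter_head (a joint): How far the sprung contact head is pushed into the case: 0 = fully out, 0.012 m = at its stop. The spring starts at about 1.6 N and rises by 0.4 N per mm (about 4 N half-way, 6.4 N at the stop).
- dock: Black stand for the meter, fixed to the table, foot 70x90 mm, 52 mm high, pocket in its top. The case sits 22 mm deep in the pocket, underside 30 mm above the table, about 2 mm play a side; the head hangs free in the well below. Lift the meter straight up by 50 mm or more to clear it. Origin: centre of its underside; axes as the meter's while it stands there.
- spare_a: Bystander, loose: an unmarked dark brown spindle blank with red waxed ends, 200x44x44 mm, at the back of the table, under the goods shelf, whose front edge overhangs at x = 0.70 m from 0.38 m above the table upwards (keep wrist and arm clear of it). Origin: centre of its underside.
- spare_b: Bystander, loose: a second unmarked dark brown spindle blank with red waxed ends, 200x44x44 mm, at the back. Origin: centre of its underside.
- colour_pot: Bystander, loose: a small screw-top colour pot, white cap and red band, 38 mm across, 48 mm tall. Origin: centre of its underside.
- tealight: Bystander, loose: a white tealight in its aluminium cup, 39 mm across, 16 mm tall. Origin: centre of its underside.
- pencil: Bystander, loose: a green pencil lying flat, 153 mm long, 7 mm thick. Origin: centre of its underside.
- sanding_block: Bystander, loose: a cork sanding block, 45x72x26 mm. Origin: centre of its underside.
- candle_ball: Bystander, loose: a brown turned candle ball, 68 mm across, 61 mm tall, at the left. Origin: centre of its underside.
- candle_ball_dark: Bystander, loose: a nearly black turned candle ball, 70 mm across, 64 mm tall, at the left. Origin: centre of its underside.
Things that resemble listed ones, but are neither listed nor needed, are in the scene too. What is meant by the meter is not red or turquoise, and is the smaller of those in its own colour.

How it is judged:
On the way, in this order (a step that is already met when the one before it is completed fails the run):
1. the blank lies in both notches of the cradle with its ring up and midway between the battens, let go (x of ring_mark in the frame of cradle between -0.01 and 0.01 m and y of ring_mark in the frame of cradle between -0.007 and 0.007 m and z of ring_mark in the frame of cradle between 0.07 and 0.077 m and angle between blank's own z axis and vertical below 0.05 rad and angle between the x axis of blank and the x axis of cradle, either way round below 0.12 rad and contact force between blank and cradle above 1 N and contact force between each of the arm, the fingers and blank below 0.2 N), for 0.2 s.
2. the meter is held by the fingers, clear above its stand (contact force between the fingers and meter above 1 N and height (world z) of meter above 0.085 m and contact force between meter and dock below 0.1 N), for 0.1 s.
At the end, for the whole second after the job is handed in: Blank in both notches, ring up within 10 mm of midway, let go. Meter in the fingers, upright within 0.1 rad, contacts within 0.17 rad of the grain, their midpoint within 8 mm of the ring centre, head in by 2 to 10.5 mm, 1 to 8 N, touching nothing else, all still (all of step 1 and horizontal distance between meter_tip and ring_mark below 0.008 m and distance between meter_tip and ring_mark below 0.009 m and angle between meter's own z axis and vertical below 0.1 rad and angle between the y axis of meter and the x axis of blank, either way round below 0.17 rad and value of joint meter_head between 0.002 and 0.0105 m and contact force between meter and blank between 1 and 8 N and contact force between the fingers and meter above 2 N and contact force between meter and cradle below 0.1 N and contact force between meter and dock below 0.1 N and linear speed of each of meter, blank below 0.02 m/s); the arm keeps its last pose, push and grip.
It fails at once if the blank is dropped or thrown (linear speed of blank above 0.6 m/s and contact force between the fingers and blank below 0.05 N).
It fails at once if the meter is rammed against the blank (over 25 N) (contact force between meter and blank above 25 N).
It fails at once if a bystander is moved more than 25 mm (distance of any of spare_a, spare_b, colour_pot, tealight, pencil, sanding_block, candle_ball, candle_ball_dark from where it was at the start of the episode above 0.025 m).
It also fails if it takes over 58 s, if anything falls off the work surface, if the arm or the gripper's body presses on something with over 40 N, if the wrist force passes 120 N, or if a joint passes its speed limit or range.

## Working session

There is one attempt and no reset: what is moved stays moved. The work goes in short steps, each a Python script; the robot and the scene stay as the last script left them, time stands still between calls to the robot, and variables do not carry over. Pictures are saved under pics/ and viewed, at most 10 in all, crops included, and the job is handed in when it is done.

```bash
ls; mkdir -p pics
python3 - <<'E'
from station import ctrl, get_state, vision, ticket, models
import cv2, numpy as np
for n in ("side","top"):
    im,d=vision.grab_frame(n); cv2.imwrite(f"pics/{n}0.png",im); np.save(f"pics/{n}0.npy",d)
    c=vision.camera_info(n); print(n,np.round(c["mtx"],1).tolist(),np.round(c["R"],3).tolist(),np.round(c["t"],3).tolist(), (-c["R"].T@c["t"]).round(3))
    for t in ("blank","ring_mark","cradle","meter","dock","meter_tip"):
        print(t,[(np.round(r["point"]).tolist(),round(r["p"],2)) for r in models.recognise(n,t)])
s=get_state(); print(s["time"],s["eef_rot"],ctrl.pinch_z)
E
```

```text
pics
side [[503.1, 0.0, 318.8], [0.0, 503.1, 242.1], [0.0, 0.0, 1.0]] [[-0.956, -0.293, 0.015], [-0.205, 0.63, -0.749], [0.21, -0.719, -0.663]] [0.56, 0.141, 1.148] [0.323 0.9   0.857]
blank [([324.0, 338.0], 0.72)]
ring_mark [([326.0, 339.0], 0.84)]
cradle [([368.0, 241.0], 0.65)]
meter [([367.0, 191.0], 0.96), ([337.0, 166.0], 0.9), ([352.0, 139.0], 0.71), ([382.0, 166.0], 0.59)]
dock [([382.0, 188.0], 0.96), ([382.0, 162.0], 0.61), ([343.0, 395.0], 0.48)]
meter_tip [([354.0, 168.0], 0.53)]
top [[449.5, 0.0, 321.8], [0.0, 449.5, 235.3], [0.0, 0.0, 1.0]] [[0.018, -1.0, -0.004], [-0.999, -0.017, -0.04], [0.04, 0.005, -0.999]] [0.032, 0.567, 1.054] [0.523 0.036 1.076]
blank [([219.0, 266.0], 0.72), ([404.0, 204.0], 0.44)]
ring_mark [([219.0, 269.0], 0.63)]
cradle [([362.0, 283.0], 0.86), ([164.0, 296.0], 0.65)]
meter [([473.0, 273.0], 0.93), ([514.0, 220.0], 0.9), ([458.0, 213.0], 0.61), ([423.0, 260.0], 0.6)]
dock [([453.0, 267.0], 0.8)]
meter_tip []
0.7 [3.80173246e-06 9.79081689e-01 2.03467556e-01 6.86904124e-06] -0.0187
```

View pics/side0.png

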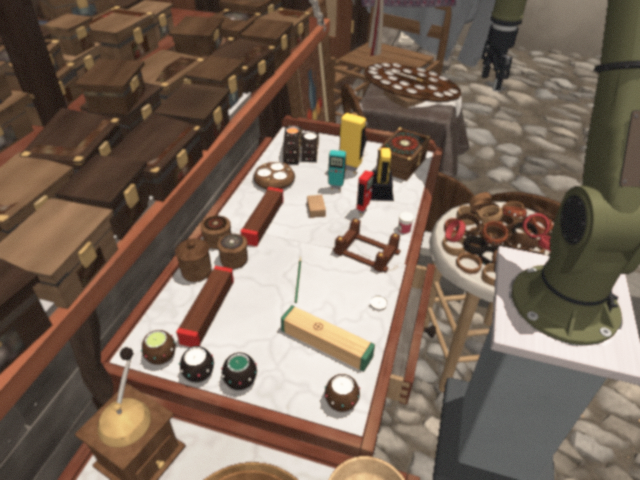

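View pics/top0.png

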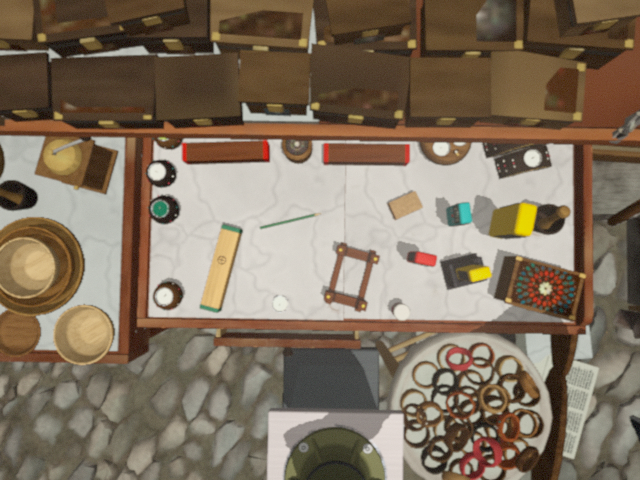

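The top view shows the blank at (221,268) with its ring at (222,259), the cradle at (351,278), and the small yellow meter in its black stand at (473,273). The large yellow look-alike is at (513,219). In the side view the ring is at (318,326), the cradle at (368,245) and the meter at (384,165).

Next I'll measure from both clouds.

```bash
cat > h.py <<'E'
import cv2, numpy as np
from station import ctrl, get_state, vision, ticket, models
def cloud(n,d):
    c=vision.camera_info(n);K=c["mtx"]
    v,u=np.mgrid[:480,:640]
    P=np.stack([(u-K[0,2])/K[0,0]*d,(v-K[1,2])/K[1,1]*d,d],-1)
    W=(P-c["t"])@c["R"]; W[d==0]=np.nan
    return W
def proj(n,X):
    c=vision.camera_info(n);p=c["mtx"]@(c["R"]@np.asarray(X)+c["t"]);return p[:2]/p[2]
def tri(pt,ps):
    A=[];b=[]
    for n,(u,v) in (("top",pt),("side",ps)):
        c=vision.camera_info(n);M=c["mtx"]@np.c_[c["R"],c["t"]]
        for w,r in ((u,0),(v,1)):
            A.append(M[r,:3]-w*M[2,:3]);b.append(w*M[2,3]-M[r,3])
    return np.linalg.lstsq(np.array(A),np.array(b),rcond=None)[0]
def rect(P):
    (c,s,a)=cv2.minAreaRect((P[:,:2]*1000).astype(np.float32)); return np.round(c,1),np.round(s,1),round(a,1)
E
python3 - <<'E'
from h import *
print("ring tri",tri((222,259.5),(318,326)))
for n in("top","side"):
    im=cv2.imread(f"pics/{n}0.png");W=cloud(n,np.load(f"pics/{n}0.npy"))
    hsv=cv2.cvtColor(im,cv2.COLOR_BGR2HSV)
    def sel(c,r,z0,z1): 
        return (np.hypot(W[...,0]-c[0],W[...,1]-c[1])<r)&(W[...,2]>z0)&(W[...,2]<z1)
    def xy(px): 
        u,v=px; return np.nanmedian(W[v-1:v+2,u-1:u+2].reshape(-1,3),0)
    P={"top":dict(b=(221,268),k=(351,278),m=(474,272),t=(400,100)),"side":dict(b=(330,340),k=(368,245),m=(384,158))}[n]
    b=xy(P["b"]);k=xy(P["k"]);m=xy(P["m"]);print(n,b.round(3),k.round(3),m.round(3))
    S=W[sel(b,.13,.036,.06)];print(" blank",len(S),np.median(S,0).round(4),rect(S))
    S=W[sel(k,.11,.03,.07)];print(" cradle z>.03",len(S),rect(S),np.percentile(S[:,2],[50,90,98]).round(3))
    q=sel(m,.06,.10,.16);S=W[q];print(" meter",len(S),rect(S),np.percentile(S[:,2],[50,90,98]).round(3))
    S=S[S[:,2]>np.percentile(S[:,2],98)-.012];print(" metertop",len(S),S.mean(0).round(4),rect(S))
    S=W[sel(m,.06,.045,.058)];print(" dock top",len(S),rect(S) if len(S) else 0)
    S=W[sel(m,.07,.006,.03)];print(" dock foot",len(S),rect(S))
    np.savez(f"pics/{n}W.npz",W=W)
a=cv2.imread("pics/top0.png");s=cv2.imread("pics/side0.png")
A=cv2.resize(a[235:320,320:500],None,fx=4,fy=4,interpolation=cv2.INTER_CUBIC);
B=cv2.resize(s[135:275,330:410],None,fx=3,fy=3,interpolation=cv2.INTER_CUBIC)
o=np.zeros((600,800,3),np.uint8);o[:340,:720]=A;cv2.imwrite("pics/crop1.png",o[:345])
E
```

```text
ring tri [0.50552417 0.26887857 0.04640462]
top [0.486 0.271 0.044] [ 0.466 -0.03   0.   ] [ 0.49  -0.277  0.136]
 blank 1931 [0.4721 0.2783 0.0444] (array([494.4, 318.2]), array([131.7, 202.6]), 76.3)
 cradle z>.03 654 (array([469.4, -27. ]), array([ 99.8, 131.9]), 76.2) [0.047 0.052 0.053]
 meter 346 (array([ 486.9, -290. ]), array([26.4, 48.1]), 15.1) [0.134 0.136 0.138]
 metertop 279 [ 0.4873 -0.2891  0.134 ] (array([ 487. , -290.8]), array([26.1, 46.5]), 15.1)
 dock top 458 (array([ 486.5, -290.2]), array([56.7, 79.4]), 14.3)
 dock foot 210 (array([ 488.4, -288.1]), array([ 89.7, 122.6]), 41.0)
side [0.473 0.294 0.044] [ 0.471 -0.054  0.003] [ 0.487 -0.271  0.13 ]
 blank 2436 [0.4544 0.2859 0.0451] (array([489.2, 328.9]), array([152.5, 224. ]), 75.5)
 cradle z>.03 685 (array([465.1, -63.1]), array([181.8, 138.1]), 79.1) [0.043 0.051 0.053]
 meter 198 (array([ 487.8, -288.1]), array([26.7, 48.5]), 17.2) [0.127 0.136 0.137]
 metertop 108 [ 0.4879 -0.2852  0.1333] (array([ 488.4, -289.7]), array([26.2, 45.4]), 16.3)
 dock top 222 (array([ 488. , -288.9]), array([56.2, 78.8]), 13.0)
 dock foot 182 (array([ 469.5, -262.9]), array([ 95.5, 105.7]), 31.7)
```

View pics/crop1.png

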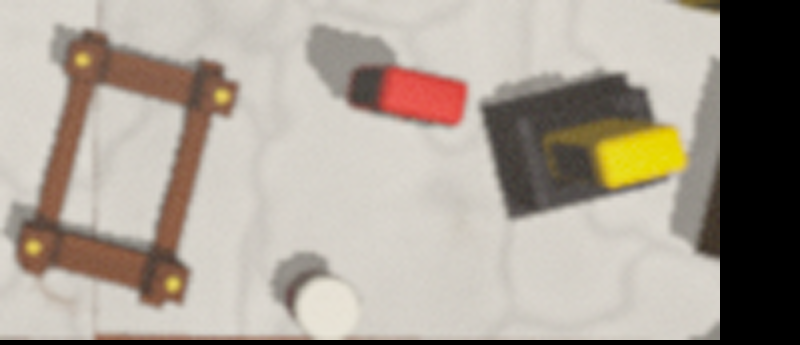

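```bash
cat >> h.py <<'E'
from scipy.spatial.transform import Rotation as Ro
def q(psi):
    a=np.deg2rad(psi)/2; return [0,np.cos(a),np.sin(a),0]
def loc(W,c,deg):
    a=np.deg2rad(deg);d=W[...,:2]-np.asarray(c)
    return d[...,0]*np.cos(a)+d[...,1]*np.sin(a),-d[...,0]*np.sin(a)+d[...,1]*np.cos(a)
E
python3 - <<'E'
from h import *
for n in("top","side"):
    im=cv2.imread(f"pics/{n}0.png");W=np.load(f"pics/{n}W.npz")["W"]
    x,y=loc(W,(.486,.274),-14); z=W[...,2]
    S=W[(abs(x)<.115)&(abs(y)<.04)&(z>.036)&(z<.06)];print(n,"blank",len(S),rect(S),np.median(S[:,2]).round(4))
    x,y=loc(W,(.469,-.027),-14)
    for s in(1,-1):
        S=W[(abs(s*x-.055)<.02)&(abs(y)<.062)&(z>.036)&(z<.06)];print(" batten",s,len(S),rect(S),np.percentile(S[:,2],[50,95]).round(3))
    S=W[(abs(x)<.085)&(abs(y)<.062)&(z>.036)&(z<.06)];print(" cradle",rect(S))
    for s in(1,-1):
      S=W[(abs(s*x-.055)<.009)&(abs(y)<.02)];print(" floor",s,len(S),np.median(S[:,2]).round(4))
    # heights on table
    f=(W[...,0]>.38)&(W[...,0]<.68)&(abs(W[...,1])<.5)&(z<.5)
    H={}
    for a in np.arange(-.5,.5,.05): 
        g=f&(W[...,1]>a)&(W[...,1]<a+.05); H[round(a,2)]=round(float(np.percentile(z[g],99.7)),3) if g.any() else 0
    print(H)
    x,y=loc(W,(.487,-.290),105); g=(z>.075)&(z<.35)
    S=W[g&(abs(x)<.10)&(abs(y)<.055)&((abs(x)>.028)|(abs(y)>.02))]; print(" near meter",len(S),S[::max(1,len(S)//8)].round(3).tolist())
    print(" project ring",proj(n,(.505,.269,.044)))
for nm,p,psi in(("above blank",(.49,.272,.2),-14),("blank",(.49,.272,.01),-14),("cradle",(.47,-.03,.04),-14),("meter",(.487,-.29,.095),15),("meter hi",(.487,-.29,.2),15),("test",(.47,-.027,.16),76),("mid",(.45,-.1,.35),0)):
    j=ctrl.ik(p,q(psi));print(nm,None if j is None else np.round(j,2))
E
```

```text
top blank 1711 (array([485.3, 275.9]), array([ 45.4, 200.2]), 76.3) 0.0442
 batten 1 207 (array([522.8, -40.1]), array([99.7, 21.8]), 76.2) [0.049 0.053]
 batten -1 211 (array([416.1, -13.9]), array([99.8, 22.1]), 76.0) [0.049 0.053]
 cradle (array([469.4, -27. ]), array([ 99.8, 131.9]), 76.2)
 floor 1 134 0.03
 floor -1 136 0.0304
{np.float64(-0.5): 0.144, np.float64(-0.45): 0.085, np.float64(-0.4): 0.185, np.float64(-0.35): 0.184, np.float64(-0.3): 0.137, np.float64(-0.25): 0.125, np.float64(-0.2): 0.13, np.float64(-0.15): 0.05, np.float64(-0.1): 0.053, np.float64(-0.05): 0.053, np.float64(-0.0): 0.052, np.float64(0.05): 0.009, np.float64(0.1): 0.015, np.float64(0.15): 0.013, np.float64(0.2): 0.048, np.float64(0.25): 0.049, np.float64(0.3): 0.047, np.float64(0.35): 0.063, np.float64(0.4): 0.064, np.float64(0.45): 0.013}
 near meter 295 [[0.565, -0.369, 0.177], [0.513, -0.189, 0.131], [0.505, -0.186, 0.125], [0.498, -0.383, 0.078], [0.485, -0.384, 0.08], [0.476, -0.387, 0.079], [0.47, -0.396, 0.078], [0.464, -0.399, 0.082], [0.454, -0.369, 0.08]]
 project ring [222.1510847  259.5929
[... 774 characters left out ...]
np.float64(0.35): 0.063, np.float64(0.4): 0.063, np.float64(0.45): 0.012}
 near meter 109 [[0.564, -0.368, 0.159], [0.468, -0.396, 0.08], [0.462, -0.396, 0.078], [0.485, -0.379, 0.076], [0.464, -0.377, 0.078], [0.506, -0.197, 0.127], [0.513, -0.18, 0.127], [0.5, -0.192, 0.11], [0.504, -0.183, 0.083]]
 project ring [318.32063893 326.86323072]
above blank [-0.    0.54 -0.87  1.72  0.46  1.1  -2.83]
blank [-0.38  0.68 -0.27  1.92  0.31  0.58 -2.66]
cradle [ 0.12  0.54 -0.16  2.13  0.17  0.48 -1.98]
meter [ 0.64  0.56 -0.23  1.83  0.17  0.76 -0.99]
meter hi [ 0.67  0.45 -0.27  1.7   0.13  1.01 -0.95]
test [ 0.49  0.41 -0.68  1.99  0.34  0.85 -0.61]
mid [ 0.58  0.18 -0.51  1.68  0.09  1.3  -1.52]
```

Run:
```python
from h import *
ring=np.array([.505,.270]);u=np.array([np.cos(np.deg2rad(-13.9)),np.sin(np.deg2rad(-13.9))])
g=ring-.010*u
ctrl.movep([.42,-.1,.33],q(90)); 
ctrl.movep([*g,.14],q(166.1))
s=get_state();print(s["time"],s["qpos"].round(2) if hasattr(s["qpos"],"round") else s["qpos"],np.round(s["tcp_pos"],4))
ctrl.movel([*g,.006],max_speed=.12)
ctrl.close_gripper(50)
s=get_state();print(s["time"],s["width"],s["gripper_force"],np.round(s["tcp_pos"],4),np.round(s["contact_force"],2))
ctrl.movel([*g,.14],max_speed=.1)
s=get_state();print(s["time"],s["width"],s["gripper_force"],np.round(s["tcp_pos"],4),np.round(s["contact_force"],2),np.round(s["wrist_torque"],3))
for n in("top","side"):
    im,d=vision.grab_frame(n);cv2.imwrite(f"pics/{n}1.png",im);np.save(f"pics/{n}1.npy",d)
a=cv2.imread("pics/side1.png")[220:420,200:440];cv2.imwrite("pics/c2.png",cv2.resize(a,None,fx=2.5,fy=2.5))
```

```text
4.125 [ 0.01  0.63 -0.89  1.78  0.57  1.01  0.21] [0.4962 0.2709 0.1403]
5.8583 0.04338116045069347 51.98260545730591 [0.4955 0.2722 0.0065] [-0.44 -1.74  6.22]
7.35 0.04360518130442137 51.15249752998352 [0.495  0.2721 0.1393] [-0.31 -0.75 -3.82] [-0.026  0.024 -0.033]
```

View pics/c2.png

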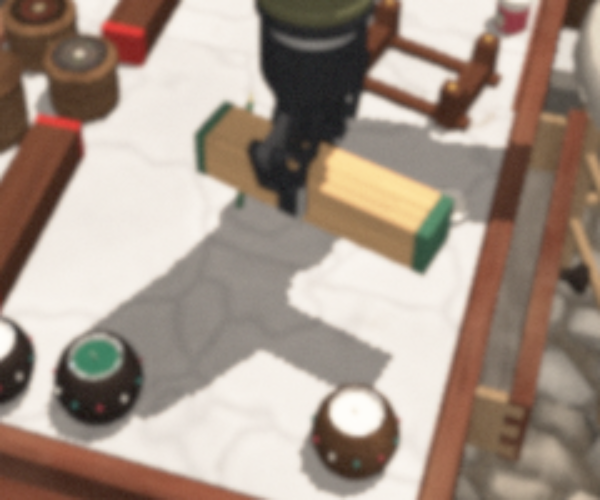

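The blank is held level in the fingers, with its far end at crop (215,140) and its near end at (430,235). Now I'll place it.

Run:
```python
from h import *
cr=np.array([.470,-.0275]);u=np.array([np.cos(np.deg2rad(-13.9)),np.sin(np.deg2rad(-13.9))])
g=cr-.010*u
def st(t):
    s=get_state();print(t,round(s["time"],2),round(s["width"],4),np.round(s["tcp_pos"],4),np.round(s["contact_force"],2),np.round(s["wrist_torque"],2));return s
ctrl.movel([*g,.14],max_speed=.15)
# over the cradle: correct to the true tcp
ctrl.movel([*g,.075],max_speed=.12)
s=st("above");f0=s["contact_force"][2]
off=g-np.array(s["tcp_pos"][:2]);print("off",off)
z=.062
ctrl.movel([*g,z],max_speed=.06)
while z>.033:
    z-=.003; ctrl.movel([*g,z],max_speed=.04); s=st("z")
    if abs(s["contact_force"][2]-f0)>1.8: break
for n in("top","side"):
    im,d=vision.grab_frame(n);cv2.imwrite(f"pics/{n}2.png",im);np.save(f"pics/{n}2.npy",d)
    W=cloud(n,d);x,y=loc(W,cr,-13.9);zz=W[...,2]
    S=W[(abs(x+.02)<.12)&(abs(y)<.035)&(zz>.062)&(zz<.09)]
    for lo,hi in((-.13,-.06),(.04,.09)):
        m=(x>lo)&(x<hi)&(abs(y)<.02)&(zz>.055)&(zz<.12);print(n,lo,m.sum(),np.median(zz[m]).round(4),np.median(y[m]).round(4), x[m].min().round(4),x[m].max().round(4))
```

```text
above 10.29 0.0433 [ 0.4606 -0.0247  0.0753] [-0.14 -0.73 -2.65] [-0.01 -0.04 -0.02]
off [-0.00031649 -0.0004341 ]
z 10.91 0.0439 [ 0.4602 -0.0251  0.0589] [ 0.04  0.76 -3.23] [-0.01 -0.03  0.  ]
z 11.16 0.0435 [ 0.4602 -0.0251  0.0559] [-0.24 -0.01 -4.11] [-0.01 -0.04 -0.01]
z 11.41 0.0432 [ 0.4602 -0.0251  0.0528] [ 0.92  0.22 -3.81] [ 0.01 -0.04 -0.04]
z 11.66 0.0432 [ 0.4602 -0.0251  0.0498] [-0.03 -0.11 -3.38] [-0.02 -0.01  0.04]
z 11.91 0.0434 [ 0.4602 -0.0251  0.0468] [ 0.72 -0.82 -2.96] [ 0.03 -0.04  0.02]
z 12.16 0.0435 [ 0.4602 -0.0251  0.0438] [ 0.34 -0.08 -2.28] [-0.02 -0.    0.  ]
z 12.41 0.0429 [ 0.4602 -0.0251  0.0408] [-0.18  0.34 -2.88] [ 0.02 -0.05  0.  ]
z 12.66 0.0433 [ 0.4601 -0.0253  0.0378] [ 0.93 -1.46 -3.33] [-0.14  0.02 -0.05]
z 12.91 0.0434 [ 0.4605 -0.0254  0.0361] [-3.73 -2.62 15.55] [-0.37  0.86  0.08]
top -0.13 132 0.0739 0.0063 -0.1206 -0.0944
top 0.04 234 0.074 0.0047 0.0404 0.0797
side -0.13 308 0.0744 0.0009 -0.1191 -0.0601
side 0.04 169 0.0746 0.0014 0.0401 0.0825
```

Seated: the top is at 74 mm and the ends at -120 and +80 mm, as intended. I'll release, back off and check.

Run:
```python
from h import *
s=get_state();p=np.array(s["tcp_pos"])
ctrl.ungrasp()
ctrl.movel([p[0],p[1],.2],max_speed=.15)
ctrl.movep([.45,-.20,.28],q(90))
print(get_state()["time"],get_state()["width"])
cr=np.array([.470,-.0275])
for n in("top","side"):
    im,d=vision.grab_frame(n);cv2.imwrite(f"pics/{n}3.png",im);np.save(f"pics/{n}3.npy",d)
    W=cloud(n,d);x,y=loc(W,cr,-13.9);zz=W[...,2]
    m=(abs(x+.02)<.115)&(abs(y)<.035)&(zz>.064)&(zz<.09);S=W[m]
    print(n,len(S),rect(S),np.median(S[:,2]).round(4),"local x",np.percentile(x[m],[.3,99.7]).round(4),"y",np.percentile(y[m],[1,99]).round(4))
    print([(np.round(r["point"],1).tolist(),round(r["p"],2)) for r in models.recognise(n,"ring_mark")])
t=cv2.imread("pics/top3.png")[225:325,300:500];s=cv2.imread("pics/side3.png")[140:290,300:430]
o=np.zeros((600,800,3),np.uint8);o[:300,:600]=cv2.resize(t,None,fx=3,fy=3,interpolation=2);o[300:600,:260]=cv2.resize(s,None,fx=2,fy=2,interpolation=2)
cv2.imwrite("pics/c3.png",o)
```

```text
15.5417 0.08547160962780133
top 1798 (array([451. , -20.3]), array([ 44.6, 200.3]), 76.1) 0.0741 local x [-0.1194  0.0792] y [-0.019   0.0243]
[([347.3, 286.5], 0.81)]
side 1220 (array([453.1, -20. ]), array([ 50.1, 201.4]), 76.3) 0.0741 local x [-0.1185  0.0812] y [-0.0199  0.0256]
[([376.3, 240.3], 0.97)]
```

View pics/c3.png

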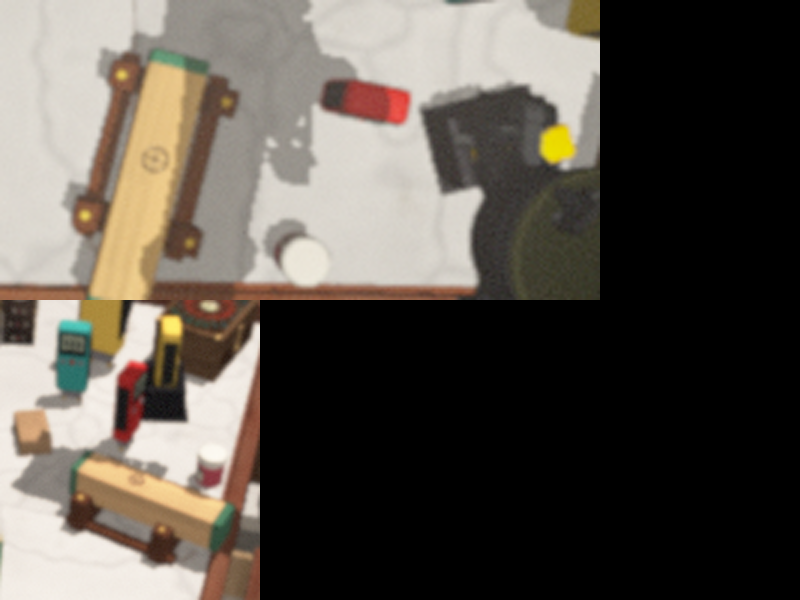

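The blank lies in both notches; its ring is at top pixel (351.3,278) and side pixel (368.5,229), midway between the battens. The meter stands undisturbed in its dock.

Run:
```python
from h import *
print("ring",tri((351.3,278),(368.5,229)))
def st(t):
    s=get_state();print(t,round(s["time"],2),round(s["width"],4),np.round(s["gripper_force"],1),np.round(s["tcp_pos"],4),np.round(s["contact_force"],2),np.round(s["wrist_torque"],2));return s
m=[.4875,-.2895]
ctrl.movep([*m,.25],q(15.2));st("above")
ctrl.movel([*m,.094],max_speed=.1);st("down")
ctrl.close_gripper(50);st("grip")
ctrl.movel([*m,.13],max_speed=.05);st("up")
ctrl.movel([*m,.26],max_speed=.12);st("lift")
for n in("top","side"):
    im,d=vision.grab_frame(n);cv2.imwrite(f"pics/{n}4.png",im);np.save(f"pics/{n}4.npy",d)
    W=cloud(n,d);hs=cv2.cvtColor(im,cv2.COLOR_BGR2HSV)
    x,y=loc(W,m,15.2);z=W[...,2]
    k=(abs(x)<.03)&(abs(y)<.035)&(hs[...,0]>20)&(hs[...,0]<35)&(hs[...,1]>120)&(z>.1)
    S=W[k];print(n,len(S),S.min(0).round(4) if len(S) else 0,S.max(0).round(4) if len(S) else 0, rect(S) if len(S)>3 else 0)
s=cv2.imread("pics/side4.png")[60:240,310:460]
cv2.imwrite("pics/c4.png",cv2.resize(s,None,fx=3.3,fy=3.3,interpolation=2))
```

```text
ring [ 0.46980418 -0.02572393  0.07962371]
above 16.76 0.0853 0.0 [ 0.4877 -0.2887  0.2499] [-0.42 -0.05  0.29] [ 0.   -0.01 -0.02]
down 18.47 0.0855 0.0 [ 0.4878 -0.2897  0.0945] [-0.17 -0.4  -0.63] [0.01 0.05 0.03]
grip 18.91 0.0457 52.1 [ 0.4878 -0.2899  0.0944] [ 0.23 -1.    3.31] [-0.15 -0.02 -0.02]
up 19.77 0.0456 52.3 [ 0.4873 -0.2894  0.1298] [-0.41  0.24 -1.57] [-0.02  0.01 -0.05]
lift 21.01 0.0459 52.3 [ 0.4871 -0.2893  0.2592] [ 0.38 -0.2  -1.7 ] [ 0.04 -0.02 -0.04]
top 151 [ 0.4525 -0.302   0.1986] [ 0.5079 -0.2523  0.5548] (array([ 489. , -267.4]), array([44.4, 59.7]), 58.5)
side 116 [ 0.4708 -0.2968  0.199 ] [ 0.503  -0.2562  0.3184] (array([ 485.4, -278.4]), array([25.5, 44.3]), 13.7)
```

View pics/c4.png

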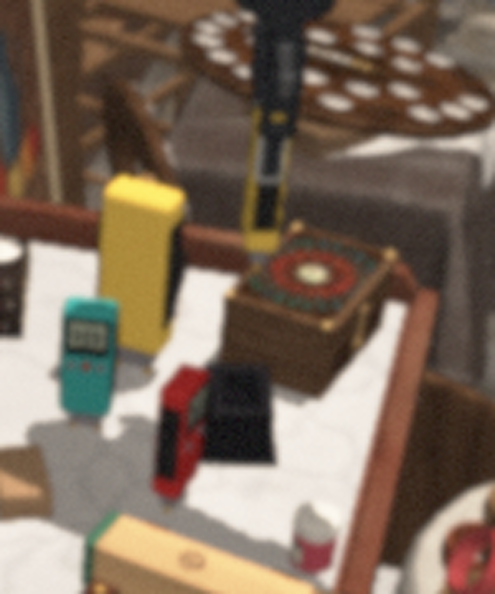

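The meter (side crop (262,190)) is held upright and clear of its stand. Next I'll carry it over the ring.

Run:
```python
from h import *
def st(t):
    s=get_state();print(t,round(s["time"],2),round(s["width"],4),np.round(s["tcp_pos"],4),np.round(s["contact_force"],2),np.round(s["wrist_torque"],2));return s
r=[.4703,-.0262]
ctrl.movep([*r,.26],q(76.1))
ctrl.movel([*r,.180],max_speed=.1);s=st("over")
for n in("top","side"):
    im,d=vision.grab_frame(n);cv2.imwrite(f"pics/{n}5.png",im);np.save(f"pics/{n}5.npy",d)
    W=cloud(n,d);hs=cv2.cvtColor(im,cv2.COLOR_BGR2HSV);z=W[...,2]
    x,y=loc(W,r,76.1) # x: meter thickness, y: along grain(neg)
    k=(abs(x)<.03)&(abs(y)<.035)&(z>.105)&(z<.22)
    for lo in np.arange(.11,.17,.015):
        q_=k&(z>lo)&(z<lo+.015); print(n,lo.round(3),q_.sum(),"x",np.percentile(x[q_],[3,50,97]).round(4),"y",np.percentile(y[q_],[3,97]).round(4)) if q_.sum()>5 else 0
    print(n,"zmin",np.percentile(z[k],1))
    print("tip px expected",proj(n,[*s["tcp_pos"][:2],.0935]).round(1),"ring",proj(n,[*r,.074]).round(1),[(np.round(a["point"],1).tolist(),round(a["p"],2)) for a in models.recognise(n,"meter_tip")])
s=cv2.imread("pics/side5.png")[150:270,310:430]
cv2.imwrite("pics/c5.png",cv2.resize(s,None,fx=5,fy=5,interpolation=2))
```

```text
over 23.09 0.0458 [ 0.4707 -0.0262  0.1804] [-0.24 -0.25 -1.11] [0.04 0.02 0.01]Traceback (most recent call last):
  File "<stdin>", line 14, in <module>
    return _quantile_unchecked(
        a, q, axis, out, overwrite_input, method, keepdims, weights)
    return _ureduce(a,
                    func=_quantile_ureduce_func,
    ...<5 lines>...
                    overwrite_input=overwrite_input,
                    method=method)
    r = func(a, **kwargs)
    result = _quantile(arr,
                       quantiles=q,
    ...<2 lines>...
                       out=out,
                       weights=wgt)
    slices_having_nans = np.isnan(arr[-1, ...])
                                  ~~~^^^^^^^^^
IndexError: index -1 is out of bounds for axis 0 with size 0
```

Run:
```python
from h import *
r=[.4707,-.0262]
n="side"
im,d=vision.grab_frame(n);cv2.imwrite(f"pics/{n}5.png",im)
W=cloud(n,d);z=W[...,2]
x,y=loc(W,r,76.1)
k=(abs(x)<.03)&(abs(y)<.04)&(z>.08)&(z<.22)
for lo in np.arange(.085,.19,.012):
    m=k&(z>lo)&(z<lo+.012)
    if m.sum()>5: print(lo.round(3),m.sum(),"x",np.percentile(x[m],[3,50,97]).round(4),"y",np.percentile(y[m],[3,97]).round(4))
print("tip px expected",proj(n,[*r,.094]).round(1),"contacts",[proj(n,[r[0]+s*.011*.971,r[1]-s*.011*.24,.094]).round(1).tolist() for s in(1,-1)],"ring",proj(n,[.4703,-.0262,.074]).round(1),[(np.round(a["point"],1).tolist(),round(a["p"],2)) for a in models.recognise(n,"meter_tip")])
cv2.imwrite("pics/c5.png",cv2.resize(im[150:270,310:430],None,fx=5,fy=5,interpolation=2))
```

```text
0.097 20 x [-0.0002  0.0043  0.0078] y [-0.0186  0.0092]
0.109 40 x [0.0036 0.0076 0.0119] y [-0.0182  0.0144]
0.121 74 x [-0.0054  0.0117  0.0146] y [-0.0247  0.0184]
0.133 84 x [-0.0012  0.0119  0.015 ] y [-0.0232  0.0198]
0.145 90 x [-0.0081  0.0118  0.0152] y [-0.0245  0.0203]
0.157 88 x [-0.0031  0.0116  0.0151] y [-0.0245  0.0211]
0.169 95 x [0.0063 0.0118 0.0148] y [-0.0232  0.0211]
0.181 103 x [0.0067 0.0115 0.0145] y [-0.0288  0.0283]
tip px expected [368.6 224.2] contacts [[364.5, 222.7], [372.7, 225.8]] ring [368.1 230.6] [([362.8, 216.0], 0.53), ([236.7, 372.2], 0.47)]
```

View pics/c5.png

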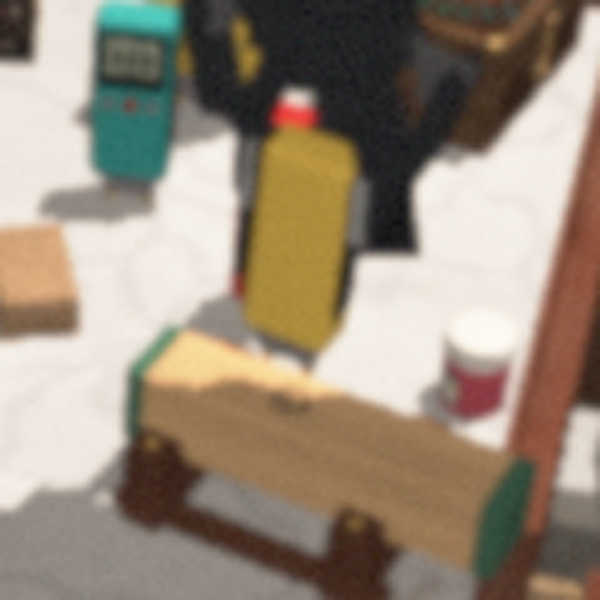

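The meter (side crop (300,240)) hangs upright over the ring (crop (290,402), pixel (368,230.4), where I expected it). I'll lower it with a force check.

```bash
cat >> h.py <<'E'
def fz(k=6):
    F=[]
    for _ in range(k): F.append(get_state()["contact_force"][2]); ctrl.pause(.04)
    return np.mean(F)
E
python3 - <<'E'
from h import *
r=[.4696,-.0262]
ctrl.movel([*r,.168],max_speed=.05);f0=fz(10);print("f0",f0)
z=.164
while z>.1505:
    ctrl.movel([*r,z],max_speed=.02);f=fz()-f0;s=get_state();print(round(s["time"],2),np.round(s["tcp_pos"],4),f.round(2))
    if f>3.6: break
    z-=.0015 if f<2.5 else .001
E
```

```text
f0 -1.514402500643327
24.65 [ 0.4696 -0.0262  0.164 ] 0.42
25.15 [ 0.4696 -0.0262  0.1625] -0.29
25.65 [ 0.4696 -0.0262  0.161 ] 0.09
26.15 [ 0.4698 -0.0262  0.1596] 2.01
26.65 [ 0.4698 -0.0262  0.1581] 2.29
27.15 [ 0.4698 -0.0262  0.1566] 3.11
27.65 [ 0.4698 -0.0262  0.1556] 3.92
```

Run:
```python
from h import *
r=[.4696,-.0262]
ctrl.movel([*r,.1547],max_speed=.02);ctrl.pause(.3);s=get_state();print(s["time"],fz(10)+1.51,np.round(s["tcp_pos"],4),s["width"],s["gripper_force"])
im,d=vision.grab_frame("side");W=cloud("side",d);z=W[...,2];x,y=loc(W,r,76.1)
for lo in(.103,.12,.135,.15):
    m=(abs(x)<.03)&(abs(y)<.04)&(z>lo)&(z<lo+.012)
    print(lo,m.sum(),"x",np.percentile(x[m],[3,50,97]).round(4),"y",np.percentile(y[m],[3,97]).round(4))
im2,d2=vision.grab_frame("top");W=cloud("top",d2);x,y=loc(W,(.470,-.0275),-13.9);z=W[...,2]
m=(abs(x+.02)<.115)&(abs(y)<.035)&(z>.064)&(z<.085);print("blank",m.sum(),"x",np.percentile(x[m],[.3,99.7]).round(4),"z",np.median(z[m]))
cv2.imwrite("pics/c6.png",cv2.resize(im[150:270,310:430],None,fx=5,fy=5,interpolation=2))
```

```text
28.2 3.906493063852378 [ 0.4696 -0.0262  0.1547] 0.04619315793829974 53.72821748256683
0.103 83 x [-0.0039  0.0114  0.0157] y [-0.0259  0.0191]
0.12 81 x [-0.001   0.0117  0.0154] y [-0.0234  0.0202]
0.135 89 x [-0.0034  0.0115  0.0147] y [-0.0253  0.021 ]
0.15 83 x [0.0066 0.0115 0.015 ] y [-0.0223  0.0237]
blank 363 x [-0.1203  0.0799] z 0.07392196950806892
```

View pics/c6.png

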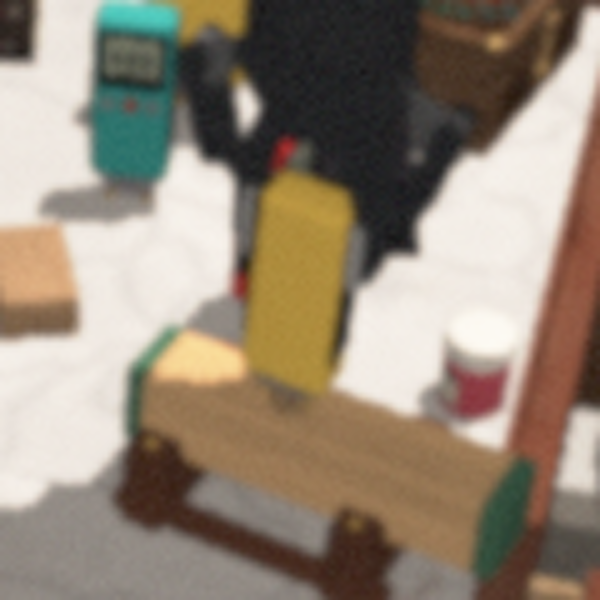

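The meter stands upright on the blank with its contacts on the ring at crop (288,398). The force is about 4 N and the blank hasn't moved, so I'm handing in.

```bash
python3 -c "
from station import ticket
print(ticket.close_job())"
```

```text
the job is handed in; nothing more can be done
None
```

The job is handed in (no verdict was returned): the blank lies in both notches with its ring up and midway between the battens, and the meter is held upright on the ring at about 4 N, its head about half-way in.

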